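# Transfer stripped power-supply parts to the refit rack in reverse order

### The job

The four parts stripped out of a power supply stand on the coloured pallets in the order they came out. Move them to the grey rack with the black dividers in reverse order for refitting: the part at the left end of the pallet row goes in the right-end place of the rack, the next one beside it, and so on, as seen by the robot, one part to each place. Set each down gently and upright on the plate in the middle of its place, never tip one over, and leave the screw dish where it stands.

Things in the scene. Friction and masses are not known exactly. Their poses are not given: they have to be found in the camera images.
- transformer: small mains transformer (pale grey core, tan winding, black terminal block), 53 (x) x 50 (y) x 40 mm high. Core x -9 to +16 mm, full length in y, full height: grip across its 50 mm (y). Loose, upright, at the start on the red pallet. Origin: centre of its underside, z up; at the start its y axis points across the row (about world -x), within 0.15 rad.
- silver_heatsink: bright aluminium finned heat sink, 60 (x) x 50 (y) x 30 mm high; can be gripped across its 50 mm (y). Loose, upright, at the start on the yellow pallet. Origin: centre of its underside, z up; at the start its y axis points across the row (about world -x), within 0.15 rad.
- black_heatsink: smaller black finned heat sink, 44 (x) x 36 (y) x 22 mm high; can be gripped across its 36 mm (y). Loose, upright, at the start on the green pallet. Origin: centre of its underside, z up; at the start its y axis points across the row (about world -x), within 0.15 rad.
- capacitor: black upright electrolytic capacitor can with a pale top, 30 mm across, 42 mm high; grip across the diameter. Loose, upright, at the start on the blue pallet. Origin: centre of its underside, z up; at the start its y axis points across the row (about world -x), within 0.15 rad.
- pallet_red: red plastic pallet, 80 (x) x 76 (y) x 5 mm, fixed on a dark rail, 6 mm up; holds the transformer at the start. Flat top 5 mm over its origin, studs 6 mm high at the corners. Origin: centre of its underside; y along the row, to the robot's left. The four pallets form a straight row, 80 mm apart, in changing order.
- pallet_yellow: yellow plastic pallet, 80 (x) x 76 (y) x 5 mm, fixed on a dark rail, 6 mm up; holds the silver heatsink at the start. Flat top 5 mm over its origin, studs 6 mm high at the corners. Origin: centre of its underside; y along the row, to the robot's left. The four pallets form a straight row, 80 mm apart, in changing order.
- pallet_green: green plastic pallet, 80 (x) x 76 (y) x 5 mm, fixed on a dark rail, 6 mm up; holds the black heatsink at the start. Flat top 5 mm over its origin, studs 6 mm high at the corners. Origin: centre of its underside; y along the row, to the robot's left. The four pallets form a straight row, 80 mm apart, in changing order.
- pallet_blue: blue plastic pallet, 80 (x) x 76 (y) x 5 mm, fixed on a dark rail, 6 mm up; holds the capacitor at the start. Flat top 5 mm over its origin, studs 6 mm high at the corners. Origin: centre of its underside; y along the row, to the robot's left. The four pallets form a straight row, 80 mm apart, in changing order.
- refit_rack: bare grey metal plate, 86 (x) x 340 (y) x 6 mm, fixed on the bench before or behind the pallet row, about parallel to it. Origin: centre of its underside; y along the row, to the robot's left. Five black dividers across it, 3 mm thick, 8 mm high, at y = -160, -80, 0, 80, 160 mm; between them four places, centres x = 0, y = 120, 40, -40, -120 mm, floor z = 6 mm.
- screw_dish: round pale dish of screws, 125 mm across, 24 mm high, loose on the bench to the left of the far row: a bystander. Origin: centre of its underside.
Mind the look-alikes: they are no part of the job. What is shaped like the black_heatsink but purple is not meant.

How it is judged:
By the outcome, as a careful person would: the job done as asked, in the order asked, and still so for the second after the job is handed in, with the robot touching nothing.
It also fails if it takes over 112 s, if anything falls off the work surface, if the arm or the gripper's body presses on something with over 40 N, if the wrist force passes 120 N, or if a joint passes its speed limit or range.

### The arm

A 7-joint arm with a two-finger parallel gripper is mounted at the origin on a cart in front of the work surface, level with it; the furniture and walls round the work are solid. World frame = base frame: x ahead of the robot, y to its left, z up, the work surface at z = 0. Lengths are in m, angles in rad, forces in N, time in s.
With the tool pointing down it reaches from about 0.425 to 0.825 m from the base axis. Payload 3.6 kg.
Tool frame: the origin (TCP) lies where the fingers leave the gripper's body, on its centre line; the fingertips stand 73 mm ahead of it and the grasp point (between the pads) lies 54 mm ahead of it; z points along the fingers, y is the line along which they close (so a half turn about z gives the same grasp; the last joint's range is limited). The gripper opens to 85 mm and grips with 20 to 120 N. Pads are 22 mm wide; open, the fingers measure 114 mm over their backs; the gripper's body (76 mm by 85 mm) begins 54 mm behind the grasp point. The pads swing forward as they close: fully open they stand 13 mm farther back than shut.
Start: joints at [-1.171, 0.615, -0.013, 1.423, 0.008, 1.103, -0.04], TCP at [0.269, 0.592, 0.304] pointing down, gripper open.
Joint ranges: [-3.12, 3.12], [-0.3, 2.06], [-1.34, 1.32], [0.26, 2.42], [-1.36, 4.5], [0.01, 1.98], [-2.84, 2.84]. Speed limits (rad/s): [2.79, 2.79, 3.14, 3.14, 3.14, 3.14, 3.14].

### API

Orientations are given as a unit quaternion [x, y, z, w].
In Python, from station import arm, snapshot, camera_info, ticket gives the robot as it stands. Calls block until the motion is done:
- arm.movep(position, orientation): joint-space move of the TCP to a pose.
- arm.line_to(position, velocity=0.15, ori=None): straight line of the TCP; ori=None keeps the orientation; velocity is the mean speed in m/s.
- arm.move_j(angles): joint-space move.
- arm.move_gripper(opening, effort=None): opening from 0.0 (shut) to 1.0 (fully open); effort is the grip in N (None keeps the last); returns when the fingers have stopped.
- arm.pause(seconds).
- arm.ik(position, orientation): joint angles nearest the present ones, or None.
- snapshot(name): name is "scene" or "side" or "wrist"; returns the picture (480x640x3 uint8, blue, green, red); there is no depth.
- camera_info(name): a dict with "fx", "fy", "cx", "cy" (pixels), "R" (3x3) and "t" (3): a world point X has camera coordinates R X + t; the wrist camera has in their place "T_tool_cam" (4x4, takes a point from camera to tool coordinates, whose origin is the TCP and whose axes are the flange's). Camera axes: x right, y down, z forward; pixel columns grow to the right and rows downward; lengths in m; the calibration is good to about 2 mm. A picture is of the moment at which its call begins: read the wrist's pose just before it. camera_info takes no time and is no camera call.
A pose or a line that the arm cannot do raises arm.MotionError and nothing moves.
- ticket.finish_job(): hands the job in; it is judged then, once.
Readings, each from a call of its own:
- arm.read_time(): time.
- arm.read_joint_positions(): joint angles.
- arm.read_dq(): joint speeds.
- arm.read_effort(): joint torques, N m.
- arm.read_tool_pos(): TCP position.
- arm.read_eef_rot(): TCP orientation.
- arm.read_ft_force(): force on the tool from outside, world axes, zero at the start.
- arm.read_wrist_torque(): the same for the moment, N m.
- arm.read_opening(): opening from 0.0 (shut) to 1.0 (fully open).
- arm.read_finger_force(): force on a finger pad.
Only numpy, scipy, OpenCV 4.12 (cv2) and the standard library are available. Lean on these libraries where they do the work, as an engineer would, in place of code of your own. Each camera call takes 0.05 s, during which the arm holds its last target. There are 200 camera calls.

## Working session

There is one attempt and no reset: what is moved stays moved. The work goes in short steps, each a Python script; the robot and the scene stay as the last script left them, time stands still between calls to the robot, and variables do not carry over. Pictures are saved under pics/ and viewed, at most 14 in all, crops included, and the job is handed in when it is done.

```bash
mkdir -p pics
python3 - <<'E'
from station import arm, snapshot, camera_info
import cv2
for n in ["scene","side"]:
    cv2.imwrite(f"pics/{n}0.png",snapshot(n)); c=camera_info(n); print(n,c)
print(camera_info("wrist")); print(arm.read_tool_pos(),arm.read_eef_rot(),arm.read_time())
E
```

```text
scene {'fx': 527.4462101146687, 'fy': 527.4462101146687, 'cx': 311.9860746606899, 'cy': 240.30355689267353, 'R': array([[ 0.83675478, -0.54729408, -0.01762444],
       [-0.26163807, -0.37132817, -0.89087649],
       [ 0.48102698,  0.75005638, -0.45390359]]), 't': array([-0.38951809,  0.19314393,  0.71895739])}
side {'fx': 443.7307183432643, 'fy': 443.7307183432643, 'cx': 320.00269287209045, 'cy': 239.28257788478615, 'R': array([[-0.97684339, -0.21394953, -0.00160846],
       [-0.11257467,  0.52035345, -0.84649822],
       [ 0.18194487, -0.82671512, -0.53238913]]), 't': array([0.52717032, 0.06703638, 0.82828645])}
{'fx': 355.48863298891206, 'fy': 355.48863298891206, 'cx': 328.7649301783332, 'cy': 236.9212299988767, 'T_tool_cam': array([[ 7.20475943e-04, -9.57129921e-01, -2.89658067e-01,
         7.34508445e-02],
       [ 9.99999544e-01,  8.71127424e-04, -3.91173319e-04,
        -4.63029519e-04],
       [ 6.26732773e-04, -2.89657653e-01,  9.57130112e-01,
        -6.99001876e-02],
       [ 0.00000000e+00,  0.00000000e+00,  0.00000000e+00,
         1.00000000e+00]])}
[0.26885969 0.59120825 0.30282571] [ 2.11756423e-01  9.77321754e-01 -1.16419475e-03 -2.25460412e-04] 0.1
```

View pics/scene0.png

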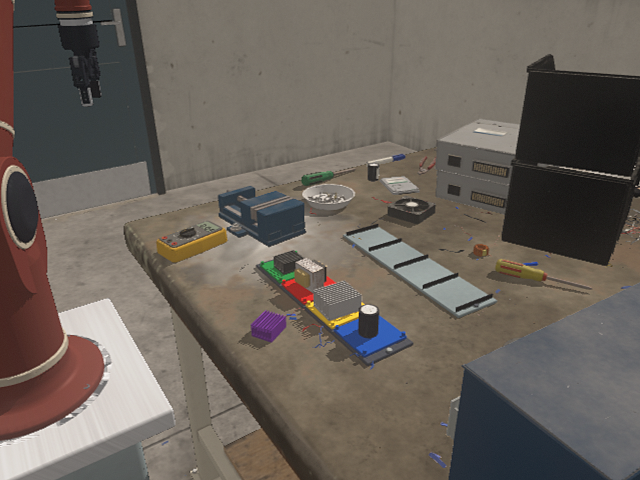

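View pics/side0.png

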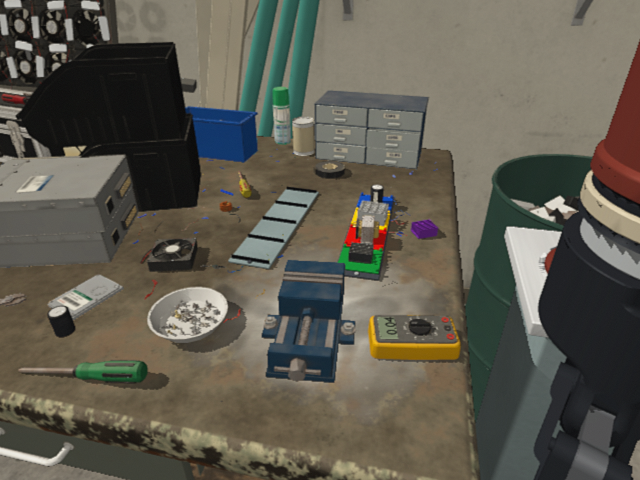

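The row from the left is green (black heatsink), red (transformer), yellow (silver heatsink), blue (capacitor), and the rack lies behind it. Two look-alikes are in view. The purple heatsink at scene (267,327) is the wrong colour and off the pallets. The second black can at scene (373,172) is far off the pallets. The parts I want stand on the pallets at scene (287,261), (311,272), (337,300) and (369,320).

```bash
cat > h.py <<'E'
import numpy as np, cv2
from scipy.spatial.transform import Rotation as Rot
from station import arm, snapshot, camera_info, ticket
def cam(n):
    c=camera_info(n)
    if n=="wrist":
        T=np.eye(4);T[:3,:3]=Rot.from_quat(arm.read_eef_rot()).as_matrix();T[:3,3]=arm.read_tool_pos()
        M=T@c["T_tool_cam"]; c["R"]=M[:3,:3].T; c["t"]=-c["R"]@M[:3,3]
    return c
def ray(c,uv,z):
    uv=np.atleast_2d(np.array(uv,float))
    d=np.c_[(uv[:,0]-c["cx"])/c["fx"],(uv[:,1]-c["cy"])/c["fy"],np.ones(len(uv))]@c["R"]
    o=-c["R"].T@c["t"]
    return (o+d*((z-o[2])/d[:,2])[:,None])[:,:2]
def proj(c,X):
    p=np.atleast_2d(X)@c["R"].T+c["t"]; return np.c_[p[:,0]/p[:,2]*c["fx"]+c["cx"],p[:,1]/p[:,2]*c["fy"]+c["cy"]]
def down(yaw):  # tool y axis at angle yaw from world x axis; z down
    y=np.array([np.cos(yaw),np.sin(yaw),0]);z=np.array([0,0,-1.]);x=np.cross(y,z)
    return Rot.from_matrix(np.c_[x,y,z]).as_quat()
E
python3 - <<'E'
from h import *
np.set_printoptions(precision=3,suppress=True)
c=cam("scene")
print("rack",ray(c,[(343,236),(372,225),(495,298),(458,316)],.006))
print("rail ends",ray(c,[(257,264),(283,252),(412,343),(372,362)],.006))
print("dish",ray(c,[(303,198),(328,213),(355,198)],.012),"vise",ray(c,[(219,228),(262,245),(305,236)],0.0),ray(c,[(218,190),(305,220)],0.08))
print("fan,",ray(c,[(388,210),(410,222),(435,212)],0.02),"purple",ray(c,[(267,327)],.01),"bluebox",ray(c,[(465,365)],.15))
for yaw in (0,np.pi): print(arm.ik([.5,-.03,.3],down(yaw)),arm.ik([.65,-.03,.25],down(yaw)))
E
```

```text
rack [[ 0.608  0.101]
 [ 0.69   0.108]
 [ 0.678 -0.228]
 [ 0.589 -0.229]]
rail ends [[ 0.408  0.099]
 [ 0.472  0.112]
 [ 0.484 -0.239]
 [ 0.409 -0.239]]
dish [[0.643 0.31 ]
 [0.641 0.203]
 [0.743 0.238]] vise [[0.419 0.297]
 [0.457 0.172]
 [0.55  0.156]] [[0.432 0.313]
 [0.502 0.076]]
fan, [[0.748 0.125]
 [0.745 0.051]
 [0.824 0.058]] purple [[ 0.325 -0.089]] bluebox [[ 0.368 -0.424]]
[-0.276  0.411  0.415  1.861 -0.206  0.911  0.236] [-0.206  0.692  0.39   1.497 -0.291  1.01   0.259]
[-0.683  0.616  1.136  1.871 -0.637  1.077 -2.433] [-0.527  0.922  1.132  1.508 -0.857  1.266 -2.424]
```

Run:
```python
from h import *
np.set_printoptions(precision=3,suppress=True)
arm.movep([.54,-.04,.32],down(0)); arm.pause(.3)
c=cam("wrist"); im=snapshot("wrist"); np.save("w0.npy",c,allow_pickle=True); cv2.imwrite("pics/w0.png",im)
print(arm.read_time(),arm.read_tool_pos())
```

```text
2.8917 [ 0.54 -0.04  0.32]
```

View pics/w0.png

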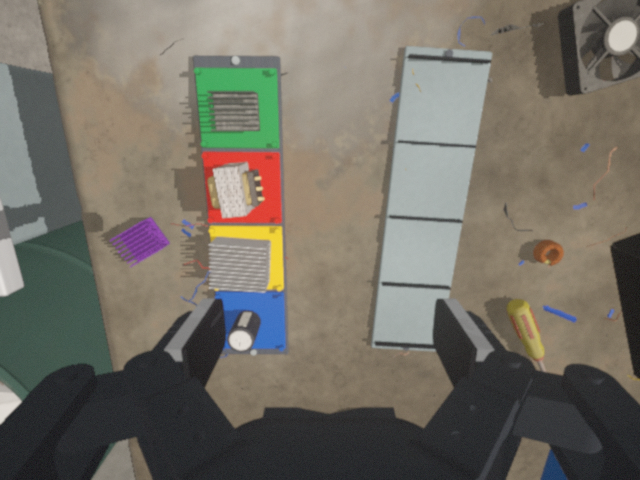

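The wrist view shows the pallets at columns 195–285, with green at row 110, red at 188, yellow at 258 and blue at 320. The rack is at columns 375–490, with dividers at rows 58, 144, 218, 286 and 347. I can't tell how the transformer is turned, so I'll look from closer.

Run:
```python
from h import *
for i,y in enumerate((.01,-.15)):
    arm.movep([.44,y,.23],down(0)); arm.pause(.3)
    c=cam("wrist"); im=snapshot("wrist"); np.save(f"w{i+1}.npy",c,allow_pickle=True); cv2.imwrite(f"pics/w{i+1}.png",im)
a,b=[cv2.imread(f"pics/w{i}.png")[0:400,150:510] for i in (1,2)]
cv2.imwrite("pics/w12.png",np.hstack([a,b])); print(arm.read_time())
```

```text
4.9
```

View pics/w12.png

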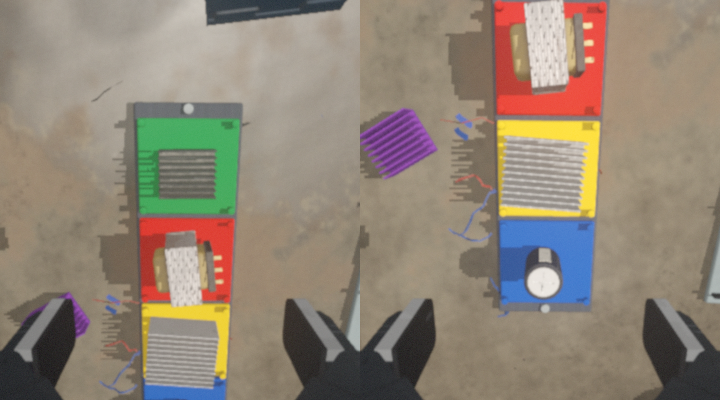

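The transformer core's long side, the 50 mm grip width, runs along the row (image vertical). The heatsinks' 60 and 44 mm sides run along world x. So the parts' y axis lies along the row, not across it as the text says, and I'll grip along world y with limited opening. Next I'll measure with straight-down views.

Run:
```python
from h import *
np.set_printoptions(precision=4,suppress=True)
c0=np.load("w0.npy",allow_pickle=True).item()
div=ray(c0,[(408,57),(490,61),(398,142),(475,146),(388,216),(462,220),(381,284),(450,288)],.014)
print("div",div); print("mid",(div[::2]+div[1::2])/2)
P=ray(c0,[(236,110),(240,188),(245,258),(250,322)],.011); print("pal",P)
crops=[]
for i,(k,p) in enumerate(zip("brsc",P)):
    arm.movep([p[0],p[1]-.073,.21],down(0)); arm.pause(.3)
    c=cam("wrist"); im=snapshot("wrist"); np.save(f"n_{k}.npy",c,allow_pickle=True); cv2.imwrite(f"pics/n_{k}.png",im)
    crops.append(cv2.resize(im[29:229,229:429],(400,300)) if 0 else im[29:229,229:429])
m=np.vstack([np.hstack(crops[:2]),np.hstack(crops[2:])]); cv2.imwrite("pics/n.png",cv2.resize(m,(600,600),interpolation=cv2.INTER_CUBIC)); print(arm.read_time())
for yaw in (np.pi/2,-np.pi/2):
    print([arm.ik([x,y,.1],down(yaw)) for x,y in ((.44,.06),(.44,-.18),(.64,-.18),(.64,.06))])
```

```text
div [[ 0.6158  0.0998]
 [ 0.6948  0.0964]
 [ 0.6108  0.0211]
 [ 0.6899  0.0172]
 [ 0.6044 -0.0566]
 [ 0.6852 -0.0609]
 [ 0.6004 -0.1369]
 [ 0.6803 -0.1418]]
mid [[ 0.6553  0.0981]
 [ 0.6504  0.0192]
 [ 0.6448 -0.0587]
 [ 0.6403 -0.1394]]
pal [[ 0.4468  0.0519]
 [ 0.4452 -0.0268]
 [ 0.4452 -0.1064]
 [ 0.4457 -0.1882]]
8.1333
[array([-0.1948,  0.6605,  0.0147,  2.1926, -0.0318,  0.2887,  1.4181]), array([ 0.3896,  0.6824, -0.0702,  2.1068,  0.1271,  0.3563,  1.7867]), array([ 0.2956,  0.8661, -0.0971,  1.5534,  0.1113,  0.7275,  1.7202]), array([-0.0954,  0.8391, -0.0555,  1.6246,  0.0657,  0.6797,  1.3872])]
[array([-0.5664,  0.7415,  0.5838,  2.2036, -0.9586,  0.4723, -0.7808]), array([-0.0286,  0.7602,  0.5738,  2.1194, -0.8684,  0.5121, -0.3612]), array([-0.1377,  0.9845,  0.7248,  1.5693, -0.7837,  0.8985, -0.6975]), array([-0.5275,  0.9671,  0.7425,  1.6399, -0.8151,  0.8707, -1.0183])]
```

View pics/n.png

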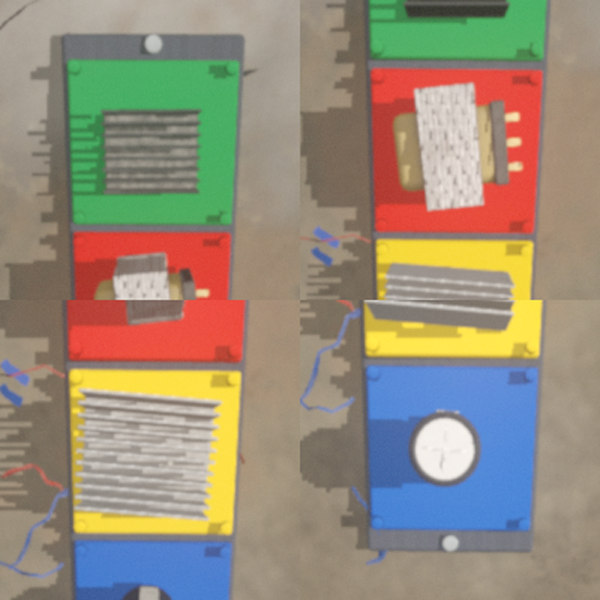

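```bash
cat > plan.py <<'E'
from h import *
np.set_printoptions(precision=4,suppress=True)
px=dict(b=[(103,110),(198,110),(199,191),(104,192)],r=[(115,88),(172,84),(184,204),(129,210)],s=[(83,90),(219,104),(207,220),(75,212)],c=[(145,150)])
top=dict(b=.033,r=.051,s=.041,c=.053)
floor=dict(b=.022,r=.04,s=.03,c=.042)
parts={}
for k in "brsc":
    c=np.load(f"n_{k}.npy",allow_pickle=True).item()
    q=ray(c,np.array(px[k])/1.5+[229,29],top[k])
    if k=="c": parts[k]=(q[0],np.pi/2); continue
    ex=(q[1]+q[2]-q[0]-q[3])/2; ey=(q[0]+q[1]-q[2]-q[3])/2
    long=ey if k=="r" else ex
    a=np.arctan2(long[1],long[0])+(0 if k=="r" else np.pi/2)
    parts[k]=(q.mean(0),a); size=(np.linalg.norm(ex),np.linalg.norm(ey))
    if __name__=="__main__": print(k,q.mean(0),a-np.pi/2,size)
if __name__=="__main__": print("c",parts["c"])
rc=np.array([.6452,-.0597]); ra=np.arctan2(.998,.063)
ry=np.array([np.cos(ra),np.sin(ra)]); rx=np.array([ry[1],-ry[0]])
place={k:rc+ry*y+rx*(-.0035 if k=="r" else 0) for k,y in zip("brsc",(-.12,-.04,.04,.12))}
E
python3 plan.py
```

```text
b [0.4478 0.0502] 0.003495644334179371 (np.float64(0.04216063191269686), np.float64(0.03462601106411039))
r [ 0.4454 -0.0245] 0.1151652518950601 (np.float64(0.023049764468757446), np.float64(0.04772408236602267))
s [ 0.4437 -0.1081] -0.0742959696808625 (np.float64(0.0578308595852778), np.float64(0.04938279491203306))
c (array([ 0.4441, -0.1864]), 1.5707963267948966)
```

```bash
cat > pick.py <<'E'
from plan import *
OP=dict(b=.62,r=.74,s=.74,c=.62)
def go(k,off=.080,eff=30):
    p,a=parts[k]; q=place[k]; zp=.011+off; zr=.006+off
    arm.movep([*p,zp+.08],down(a)); arm.move_gripper(OP[k],eff)
    arm.line_to([*p,zp],.1); f0=arm.read_ft_force()
    arm.move_gripper(0.0,eff); print(k,"grip",arm.read_opening(),arm.read_finger_force())
    arm.line_to([*p,zp+.07],.12); arm.pause(.2); fl=arm.read_ft_force(); print("held",fl-f0,arm.read_opening())
    arm.movep([*q,zr+.07],down(ra)); arm.line_to([*q,zr+.004],.1); arm.pause(.2); fb=arm.read_ft_force()
    for i in range(8):
        arm.line_to([*q,zr+.003-.001*i],.02); f=arm.read_ft_force()
        if f[2]-fb[2]>2.5: break
    print("down",i,f-fb)
    arm.move_gripper(OP[k]); arm.pause(.1)
    arm.line_to([*q,zr+.09],.12); print("t",arm.read_time())
E
python3 - <<'E'
from pick import *
go("b")
arm.movep([.60,-.05,.30],down(np.pi/2)); cv2.imwrite("pics/a1.png",snapshot("wrist"))
cv2.imwrite("pics/a1s.png",snapshot("scene"))
E
```

```text
b grip 0.4123403039477393 30.965877771377563
held [ 1.6747 -0.1238 -0.2762] 0.41047568754293334
down 3 [-3.1756  0.8509  5.4265]
t 16.4
```

View pics/a1s.png

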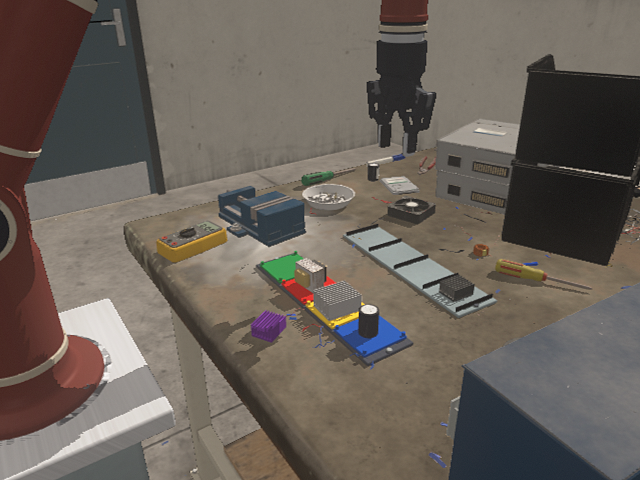

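The black heatsink stands upright in the right-end place at about (457,288). Now the other parts.

Run:
```python
from pick import *
go("r",eff=45)
arm.movep([.64,-.03,.30],down(0)); arm.pause(.2); cv2.imwrite("pics/a2.png",snapshot("wrist"))
```

```text
r grip 0.5790732470742301 48.12561213970184
held [ 0.4106 -0.2504 -5.4074] 0.5753633589279423
down 3 [-3.0284  1.2557  7.2482]
t 24.6417
```

View pics/a2.png

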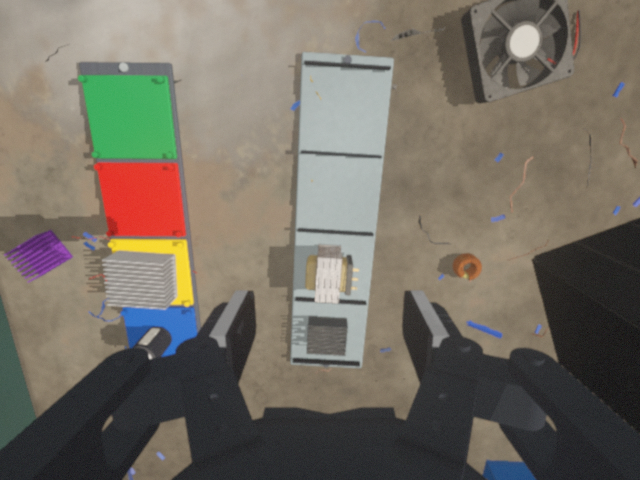

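The transformer at (328,275) and black heatsink at (327,337) are upright between their dividers. Next are the silver heatsink and the capacitor.

Run:
```python
from pick import *
go("s",eff=40)
go("c",eff=35)
arm.movep([.62,-.07,.30],down(0)); arm.pause(.2); cv2.imwrite("pics/a3.png",snapshot("wrist"))
np.save("a3.npy",cam("wrist"),allow_pickle=True)
cv2.imwrite("pics/a3s.png",snapshot("scene"))
```

```text
s grip 0.5777661435852346 42.536664605140686
held [-1.3722 -0.4951 -2.1952] 0.5798000974629168
down 3 [-2.9945 -0.151   6.905 ]
t 33.9583
c grip 0.3413417185433078 34.493810534477234
held [ 0.4846  0.0847 -1.2329] 0.341580703159683
down 3 [-3.2842  0.692   5.8314]
t 42.0583
```

View pics/a3.png

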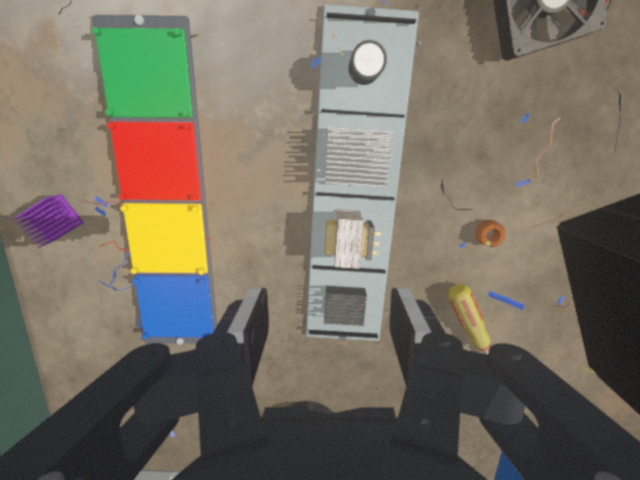

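View pics/a3s.png

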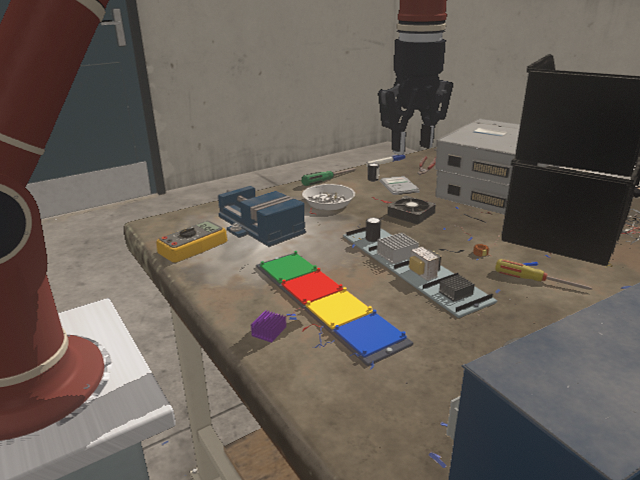

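All four stand upright in their places. In the wrist view the capacitor is at (368,60), silver at (358,157), transformer at (350,243) and black at (345,307). The dish hasn't moved. I'll check centring by numbers, then hand in.

Run:
```python
from plan import *
c=np.load("a3.npy",allow_pickle=True).item()
d=ray(c,[(328,16),(415,20),(321,111),(404,116),(316,194),(394,199),(312,267),(384,271),(310,332),(377,336)],.014).reshape(5,2,2).mean(1)
print(((d[1:]+d[:-1])/2)[::-1])
for k,u,z in (("b",(345,307),.028),("r",(350,243),.046),("s",(358,157),.036),("c",(368,60),.048)):
    e=ray(c,[u],z)[0]-place[k]; print(k,place[k],e@rx,e@ry)
```

```text
[[ 0.6387 -0.1791]
 [ 0.6434 -0.1001]
 [ 0.6488 -0.0213]
 [ 0.6542  0.058 ]]
b [ 0.6376 -0.1795] -0.000522875616146508 0.0021612519436146624
r [ 0.6392 -0.0994] 0.0009076431746679578 -0.0003791313620988176
s [ 0.6477 -0.0198] -0.0012915301423075942 -0.000572810473260317
c [0.6528 0.0601] -0.0010385819329697644 -0.001716922570211789
```

Every part is within about 2 mm of the middle of its place.

```bash
python3 -c "
from station import ticket
print(ticket.finish_job())"
```

```text
the job is handed in; nothing more can be done
None
```

I handed the job in after about 43 s of robot time: all four parts stand upright in reverse order in the rack, each within about 2 mm of its place's centre by camera, and the screw dish was left where it stood.

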